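Check a choke core's air gap with a taper gauge

TASK

Check the air gap of the choke core clamped on the aluminium base plate: pick up the steel taper gauge by its upright grip and slide its blade, pointed end first and resting flat on the plate, straight into the gap at the front of the core until you feel it snug between both halves. The core is brittle, so push gently and do not force it. Then let go and leave the gauge wedged there for reading, with everything else on the bench left where it is.

Things in the scene. Friction and masses are not known exactly. Their poses are not given: they have to be found in the camera images.
- jig: aluminium base plate, 255 x 160 x 10 mm, fixed, level, carrying the core. Origin at bench height on its centre line, below the front opening (mouth) of the gap; x points into the gap (away from the robot), y across it to the left, z up. Plate top z = 10 mm; it reaches 130 mm in front of the mouth and 125 mm behind. The gap's middle lies within 1.7 mm of y = 0
- core_left: holder of the left (+y) dark ferrite U core half, jig's axes. Origin on the plate top at the mouth, 5.15 mm left of the jig's x axis, where that half's gap face would be at mid setting; the face really stands up to 3.25 mm to either side of it (clamped there, cannot be pushed). The half is 28 mm high, 104 mm long: front leg 28 mm deep in x, window, rear leg with a copper coil from 68 mm behind the mouth, 50 mm above the bench
- core_right: right (-y) core half, fixed datum, mirror image without coil; origin on the plate top at the front edge of its gap face, 5.1 mm right of the jig's x axis. The gap has parallel upright faces, is open at the front and on top, and 7 to 13.5 mm wide, different each time; with their clamps the halves reach up to 80 mm to either side
- gauge: the loose steel taper gauge, about 180 g, standing on the bench; origin under its grip; x along the blade to the thin end. It enters freely 6 mm for each mm by which the gap exceeds 4 mm (18 to 57 mm), then jams on the mouth's two edges; off-centre it meets one half first. A lengthwise push of 7 to 10 N with little sideways force is snug; resistance builds over a few mm
- gauge_grip (a point): centre of the gauge's upright black grip, 45 mm above the gauge's flat underside. The grip is 32 mm along x, 14 mm along y (pinch these faces), 20 to 68 mm above the underside; below it a foot 36 (x) x 44 (y) x 8 mm. x points along the blade to its thin end, z up
- gauge_tip (a point): middle of the blade's thin end, 102 mm ahead of the grip centre, 10 mm above the underside; same axes. The blade is 20 mm high, starts 18 mm ahead of the grip centre and tapers evenly on both sides from 18 mm wide there to 4 mm at the end (1 mm per 6 mm)
- toroid: bystander: grey ferrite ring, 60 mm across, 18 mm high, lying flat; origin under its centre
- spare_half: bystander: a loose dark U-shaped core half, 104 x 60 x 28 mm, lying flat; origin under its middle
- pen_cup: bystander: yellow pen cup with three pens, 72 mm across, 150 mm high; origin under its centre
- screwdriver: bystander: screwdriver lying on the bench; origin under its middle
- mouse: bystander: black computer mouse, 105 x 60 x 33 mm; origin under its middle
- bobbin: bystander: white winding bobbin, 48 mm across, 36 mm high, standing; origin under its centre
- parts_tray: bystander: small open blue tray, 130 x 100 x 35 mm; origin under its middle

How it is judged:
By the outcome, as a careful person would: the job done as asked, in the order asked, and still so for the second after the job is handed in, with the robot touching nothing.
It also fails if it takes over 61 s, if anything falls off the work surface, if the arm or the gripper's body presses on something with over 40 N, if the wrist force passes 120 N, or if a joint passes its speed limit or range.

ROBOT

A 6-joint arm with a two-finger parallel gripper is mounted at the origin on the work surface. World frame = base frame: x ahead of the robot, y to its left, z up, the work surface at z = 0. Lengths are in mm, angles in degrees, forces in N, time in s.
With the tool pointing down it reaches from about 300 to 850 mm from the base axis. Payload 4.2 kg.
Tool frame: the origin (TCP) lies midway between the tips of the shut fingers; the grasp point (between the pads) lies 19 mm behind it; x points along the fingers, y is the direction in which the jaws open and shut, and the axes are right-handed (so a half turn about x gives the same grasp; the last joint's range is limited). The gripper opens to 91 mm and grips with 3 to 60 N. Pads are 32 mm wide; open, the fingers measure 118 mm over their backs; the gripper's body (76 mm by 178 mm) begins 60 mm behind the grasp point.
Start: joints at [-75.344, 18.312, 89.639, -0, 72.044, -1.146], TCP at [156.585, -553.285, 213.976] pointing down, gripper open.
Joint ranges: [-177.97, 177.97], [-48.28, 115.42], [12.27, 149.76], [-77.06, 257.06], [2.81, 150.46], [-146.56, 146.56]. Speed limits (degrees/s): [147.25, 147.25, 180, 180, 180, 180].

INTERFACE

Orientations are given as [roll, pitch, yaw] about the fixed x, y, z axes, in that order (R = Rz(yaw) Ry(pitch) Rx(roll)).
In Python, from workcell import env gives the robot as it stands.
- The arm moves only by the shell command python3 -m handwheel 'ROWS' [FORCE]. ROWS is text: rows parted by semicolons, each of 7 numbers parted by spaces: the turn, a rotation vector about the tool's x, y, z in degrees, then the shift along the tool's x, y, z in m, then the finger opening in m, from 0 to 0.0912. In form: rx ry rz x y z grip; .... A call has 1 to 12 rows; each row is the pose to reach, as a shift and turn from the pose commanded when the call began, along the tool's axes at that moment; what a row does not reach only later rows make up. A row lasts 1/12 s, in which the tool goes at most 41.7 mm and 7.16 degrees, less where a joint would pass 70% of its speed; a pose out of reach is approached as far as the arm can. A call with a gripper value outside its range is refused whole. The fingers move at their own pace and stop on an object; FORCE is the grip in N (left out, the last holds). Time passes only in rows, so rows that repeat a pose let the fingers close. It gives the time, the measured TCP pose, the force and the opening at its end, in the units of the state.
- env.state(): the state, without advancing time (a new reading comes with each control period).
- env.grab_frame(name): name is "scene" or "top" or "wrist"; returns the picture (480x640x3 uint8, red, green, blue); there is no depth.
- env.get_calibration(name): a dict with "mtx" (3x3 intrinsics, pixels), "k1" (the pictures are not rectified: a ray, as slopes to the right and down, at radius r is drawn at 1 + k1 r^2 times it, then the intrinsics apply), "T" (4x4, takes a point from camera to world coordinates); the wrist camera has in their place "hand_eye" (4x4, takes a point from camera to tool coordinates, whose origin is the TCP and whose axes are the tool frame's). Camera axes: x right, y up, looking along -z (the intrinsics and any distortion apply to the point x, -y, -z); pixel columns grow to the right and rows downward; lengths in mm; the calibration is good to about 2 mm. A picture is of the moment at which its call begins: read the wrist's pose just before it. get_calibration takes no time and is no camera call.
- env.job_done(): hands the job in, once; it reports no verdict.
The state is a dict: "time_s": time; "qpos": joint angles; "qvel": joint speeds; "effort": joint torques, N m; "ee_pos": TCP position; "ee_rot": TCP orientation; "force": force on the tool from outside, world axes, zero at the start; "torque": the same for the moment, N m; "gripper_width": finger opening in mm.
Only numpy, scipy, OpenCV 4.12 (cv2) and the standard library are available. Lean on these libraries where they do the work, as an engineer would, in place of code of your own. Each camera call takes 0.05 s, during which the arm holds its last target. There are 200 camera calls.

## Working session

There is one attempt and no reset: what is moved stays moved. The work goes in short steps, Python scripts to look and compute and a shell command to move; the robot and the scene stay as the last step left them, time stands still between calls to the robot, and variables do not carry over. Pictures are saved under pics/ and viewed, on a budget of 10 in all, crops included, one or two more only if the job needs it, and the job is handed in when it is done.

```bash
ls; mkdir -p pics; cat > h.py <<'E'
import numpy as np, cv2
from workcell import env
from scipy.spatial.transform import Rotation as R
def Tcam(name,st=None):
    c=env.get_calibration(name)
    if 'T' in c: return c,np.array(c['T'])
    st=st or env.state(); T=np.eye(4)
    T[:3,:3]=R.from_euler('xyz',st['ee_rot'],degrees=True).as_matrix();T[:3,3]=st['ee_pos']
    return c,T@np.array(c['hand_eye'])
def px2w(name,uv,z,st=None):
    c,T=Tcam(name,st);K=np.array(c['mtx'])
    out=[]
    for u,v in uv:
        d=np.array([(u-K[0,2])/K[0,0],(v-K[1,2])/K[1,1]]);s=d.copy()
        for _ in range(30): s=d/(1+c['k1']*(s@s))
        r=T[:3,:3]@np.array([s[0],-s[1],-1]);o=T[:3,3]
        out.append(o+r*(z-o[2])/r[2])
    return np.array(out)
def w2px(name,P,st=None):
    c,T=Tcam(name,st);K=np.array(c['mtx']);out=[]
    for p in np.atleast_2d(P):
        q=T[:3,:3].T@(p-T[:3,3]);s=np.array([q[0]/-q[2],-q[1]/-q[2]]);s=s*(1+c['k1']*(s@s))
        out.append([K[0,0]*s[0]+K[0,2],K[1,1]*s[1]+K[1,2]])
    return np.array(out)
def save(name,fn,box=None,scale=1):
    st=env.state();im=env.grab_frame(name)[:,:,::-1]
    cv2.imwrite('pics/raw_'+fn,im)
    if box: im=im[box[1]:box[3],box[0]:box[2]]
    if scale!=1: im=cv2.resize(im,None,fx=scale,fy=scale,interpolation=cv2.INTER_CUBIC)
    cv2.imwrite('pics/'+fn,im);return st
E
python3 - <<'E'
from h import *
print(env.state())
for n in ['scene','top','wrist']:
    c=env.get_calibration(n);print(n,{k:np.round(v,3).tolist() for k,v in c.items()})
save('top','top1.png');save('scene','scene1.png')
E
```

```text
pics
{'time_s': 0.0, 'qpos': array([-7.53419108e+01,  1.83531628e+01,  8.97074878e+01, -1.24739095e-03,
        7.20443575e+01, -1.14663336e+00]), 'qvel': array([ 0.09956461,  0.08041816, -0.00849647, -0.00884673,  0.04349707,
       -0.05897403]), 'effort': array([-2.27105964e-03, -4.12461734e+01, -2.31975228e+01,  7.23268348e-02,
        4.58121684e-02, -1.53361298e-04]), 'ee_pos': array([ 156.46304319, -552.76594637,  213.09770904]), 'ee_rot': array([-90.49957889,  89.89498519, 105.30552933]), 'force': array([-0.05320373,  0.27351434, -0.58282993]), 'torque': array([-0.02540989, -0.03331873, -0.03876006]), 'gripper_width': 91.16868237390008}
scene {'mtx': [[506.606, 0.0, 321.18], [0.0, 506.606, 246.123], [0.0, 0.0, 1.0]], 'k1': -0.075, 'T': [[-0.345, -0.49, 0.801, 1512.234], [0.938, -0.199, 0.283, 318.062], [0.021, 0.849, 0.528, 705.918], [0.0, 0.0, 0.0, 1.0]]}
top {'mtx': [[612.12, 0.0, 319.574], [0.0, 612.12, 247.442], [0.0, 0.0, 1.0]], 'k1': 0.062, 'T': [[-0.024, 0.975, -0.222, 169.501], [-1.0, -0.023, 0.004, -18.199], [-0.001, 0.222, 0.975, 1828.646], [0.0, 0.0, 0.0, 1.0]]}
wrist {'mtx': [[347.281, 0.0, 321.061], [0.0, 347.281, 240.499], [0.0, 0.0, 1.0]], 'k1': -0.068, 'hand_eye': [[0.0, 0.263, -0.965, -170.684], [1.0, 0.001, 0.001, -2.206], [0.001, -0.965, -0.263, -74.442], [0.0, 0.0, 0.0, 1.0]]}
```

View pics/top1.png

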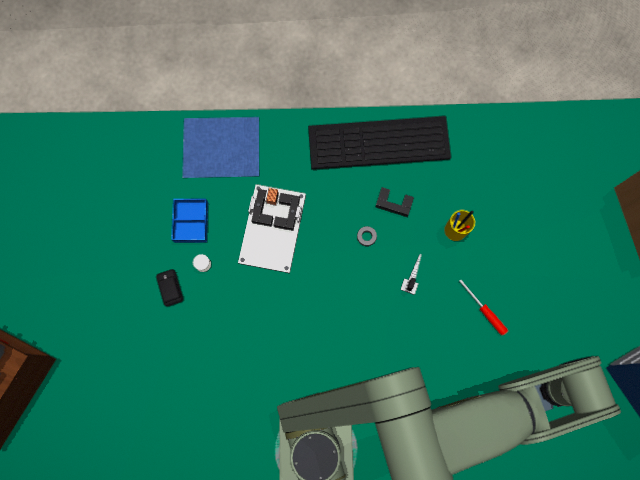

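View pics/scene1.png

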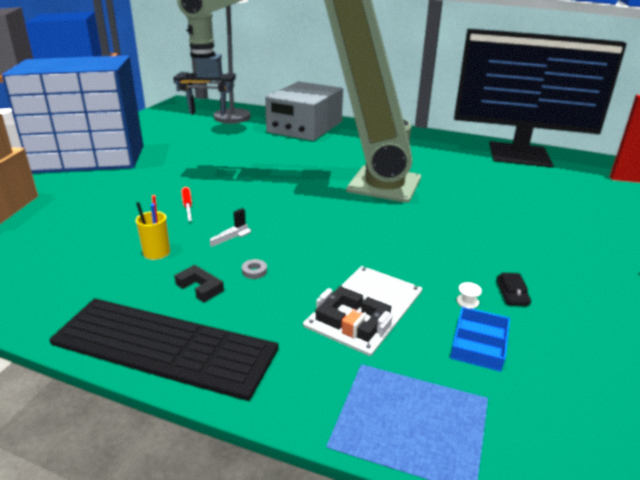

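The top view shows the gauge at about (410,285) with its tip near (420,256). The jig's corners are near (257,185), (305,191), (289,272) and (239,263), and the gap mouth is near (273,224). Next I'll enlarge both areas.

```bash
python3 - <<'E'
from h import *
im=cv2.imread('pics/raw_top1.png')
a=cv2.resize(im[180:280,232:312],(480,600),interpolation=cv2.INTER_CUBIC)
b=cv2.resize(im[250:300,395:430],None,fx=9,fy=9,interpolation=cv2.INTER_CUBIC)
b=cv2.copyMakeBorder(b,0,600-b.shape[0],5,0,cv2.BORDER_CONSTANT)
cv2.imwrite('pics/c1.png',np.hstack([a,b]))
print(px2w('top',[(257,185),(305,191),(289,272),(239,263)],10).round(1))
print(px2w('top',[(410,287)],0).round(1),px2w('top',[(420,256)],20).round(1))
E
```

```text
[[787.9 164.9  10. ]
 [764.9  15.8  10. ]
 [509.9  68.8  10. ]
 [541.3 219.7  10. ]]
[[ 457.3 -294.9    0. ]] [[ 547.8 -327.3   20. ]]
```

View pics/c1.png

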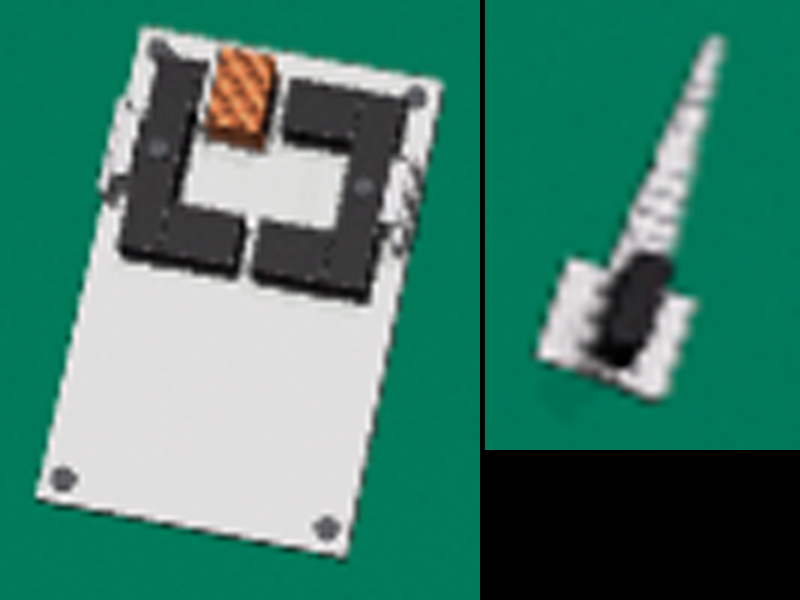

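```bash
python3 - <<'E'
from h import *
P=px2w('top',[(255.3,184.5),(305.7,193.7),(289.8,272.8),(238.2,262.8)],10)
def fit(model,P):
    m=np.array(model,float);A=m-m.mean(0);B=P[:,:2]-P[:,:2].mean(0)
    th=np.arctan2((A[:,0]*B[:,1]-A[:,1]*B[:,0]).sum(),(A*B).sum());c,s=np.cos(th),np.sin(th);Rm=np.array([[c,-s],[s,c]])
    t=P[:,:2].mean(0)-Rm@m.mean(0);print('origin',t.round(1),'yaw',np.degrees(th).round(2),'res',(P[:,:2]-(m@Rm.T+t)).round(1).tolist())
    return t,th
fit([(125,80),(125,-80),(-130,-80),(-130,80)],P)
G=px2w('top',[(404.2,278.7),(418.5,283.3),(414.9,294.7),(400.8,289.8)],8)
fit([(18,22),(18,-22),(-18,-22),(-18,22)],G)
tip=px2w('top',[(420.7,254.2)],18);print(tip)
st=env.state();Rm=R.from_euler('xyz',st['ee_rot'],degrees=True).as_matrix();print(Rm.round(3))
E
```

```text
origin [651.2 117.6] yaw -12.01 res [[-0.5, 0.4], [-0.8, 0.4], [0.0, -0.0], [1.3, -0.8]]
origin [ 457.2 -292.6] yaw -20.2 res [[-0.1, 0.4], [0.1, -0.4], [-0.3, 0.0], [0.2, -0.0]]
[[ 553.69326596 -330.12032885   18.        ]]
[[-0.     0.272 -0.962]
 [ 0.002 -0.962 -0.272]
 [-1.    -0.002 -0.   ]]
```

```bash
python3 -m handwheel '3 0 0 .005 -.014 -.030 .0912; 10 0 0 .020 -.049 -.100 .0912; 20 0 0 .040 -.085 -.180 .0912; 30 0 0 .055 -.125 -.260 .0912; 35 0 0 .062 -.155 -.325 .0912; 36.3 0 0 .063 -.169 -.360 .0912; 36.3 0 0 .063 -.169 -.360 .0912; 36.3 0 0 .063 -.169 -.360 .0912; 36.3 0 0 .063 -.169 -.360 .0912; 36.3 0 0 .063 -.169 -.360 .0912' && python3 - <<'E'
from h import *
st=save('wrist','w1.png');print(st['ee_pos'],st['ee_rot'],st['qpos'],st['force'])
np.save('st1.npy',st,allow_pickle=True)
E
```

```text
time_s: 0.93
ee_pos: [451.2, -296.8, 151.7]
ee_rot: [2.0, 90.0, 161.5]
force: [0.1, -0.8, -0.6]
gripper_width: 91.0
[ 451.15612585 -296.77429596  151.68469253] [  2.01779468  89.97184447 161.51663096] [-3.45526550e+01  1.79542338e+01  9.97110643e+01 -8.79725658e-03
  6.23617577e+01  7.59525915e+01] [ 0.06614055 -0.76724583 -0.60399393]
```

View pics/w1.png

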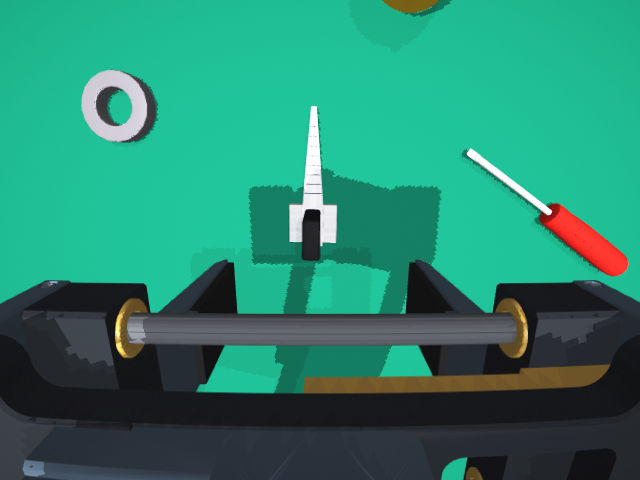

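The wrist view shows the gauge upright. Its tip is at (314,107), the front of the grip top at (311,210), and the foot corners at (289,206), (337,205), (336,242) and (289,242).

```bash
python3 - <<'E'
from h import *
st=np.load('st1.npy',allow_pickle=True).item()
im=cv2.imread('pics/raw_w1.png')
for v in (110,120,140,160,180): 
    w=np.where(im[v,290:340].min(1)>120)[0]+290; print(v,w.min(),w.max())
for v in (215,225,235,245,255):
    w=np.where(im[v,296:327].max(1)<70)[0]+296; print('grip',v,w.min(),w.max())
tip=px2w('wrist',[(314.2,107)],20,st)[0];F=px2w('wrist',[(289,205.5),(337,205.5),(336.5,242),(289,242)],8,st)
gt=px2w('wrist',[(312.2,209.5)],68,st)[0]
print(tip,F.round(1),F.mean(0),gt)
d=tip-F.mean(0);print('yaw',np.degrees(np.arctan2(d[1],d[0])),np.hypot(*d[:2]))
s=env.state();print(s['ee_pos'],s['ee_rot'],s['qvel'])
E
```

```text
110 311 316
120 310 317
140 308 318
160 306 320
180 304 321
grip 215 304 319
grip 225 303 319
grip 235 303 319
grip 245 302 319
grip 255 302 319
[ 551.85311794 -326.18219549   20.        ] [[ 481.3 -274.5    8. ]
 [ 465.9 -315.5    8. ]
 [ 433.5 -303.3    8. ]
 [ 449.2 -261.5    8. ]] [ 457.47419164 -288.71994123    8.        ] [ 479.93516574 -298.26260167   68.        ]
yaw -21.649836863597688 101.54212043770252
[ 456.25415376 -291.83341219  150.57588689] [-101.93256476   89.67260604   57.78688913] [-5.06493036 -1.08916519  1.26640228 -3.63676023  1.98285635 -9.30044568]
```

```bash
python3 -m handwheel '0 0 0 0 0 0 .0912; 0 0 0 0 0 0 .0912; 0 0 0 0 0 0 .0912' && python3 - <<'E'
from h import *
st=save('wrist','w2.png',(220,80,400,280),3);print(st['ee_pos'],st['ee_rot'])
np.save('st2.npy',st,allow_pickle=True)
E
```

```text
time_s: 1.23
ee_pos: [449.4, -299.0, 152.1]
ee_rot: [36.2, 90.0, -164.3]
force: [-0.4, -0.2, -0.3]
gripper_width: 91.2
[ 449.39321889 -299.03937202  152.09327866] [  36.23307129   89.95850038 -164.29913569]
```

View pics/w2.png

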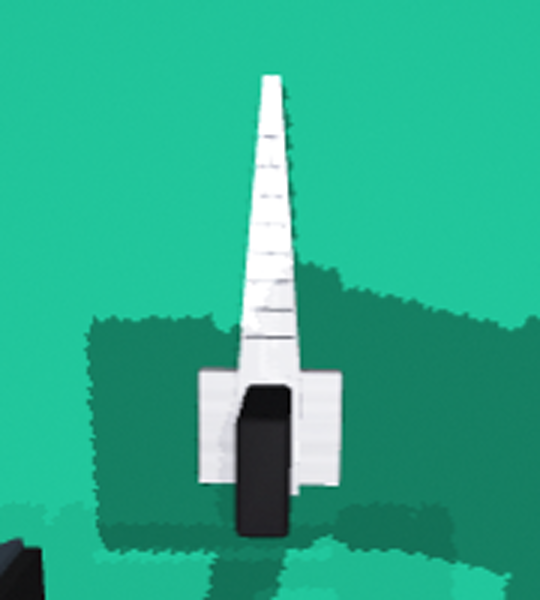

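```bash
python3 - <<'E'
from h import *
st=np.load('st2.npy',allow_pickle=True).item()
f=lambda *a:[((u+.5)/3-.5+220,(v+.5)/3-.5+80) for u,v in a]
tip=px2w('wrist',f((272,75)),20,st)[0];F=px2w('wrist',f((199,369),(342,372),(341,486),(199,484)),8,st)
g=px2w('wrist',f((238,418),(291,418),(288,535),(237,535)),68,st)
print(tip,F.round(1).tolist(),F.mean(0),g.round(1).tolist(),g.mean(0))
for d in (tip-F.mean(0),tip-g.mean(0)):print('yaw',np.degrees(np.arctan2(d[1],d[0])),np.hypot(*d[:2]))
for i in range(3):
  s=env.state();print(s['time_s'],s['ee_pos'],s['ee_rot'],s['qvel'],s['qpos']);env.grab_frame('wrist')
E
```

```text
[ 552.91838368 -326.22773106   20.        ] [[482.9, -275.1, 8.0], [466.7, -315.6, 8.0], [432.9, -302.9, 8.0], [449.2, -261.5, 8.0]] [ 457.91240463 -288.79177452    8.        ] [[474.8, -288.7, 68.0], [470.2, -301.1, 68.0], [441.8, -289.5, 68.0], [446.4, -277.2, 68.0]] [ 458.29020997 -289.12805775   68.        ]
yaw -21.506319961404678 102.11555659218013
yaw -21.408028816736557 101.64092197754609
1.2833 [ 449.21765276 -299.38852579  152.25247453] [  61.94676086   89.97493048 -138.64201684] [-0.5439754  -0.14705869 -0.24499516  0.21208582 -0.0582018   0.05149475] [-3.48876197e+01  1.78999961e+01  9.97019829e+01 -2.74764602e-02
  6.24039842e+01  7.57138873e+01]
1.3333 [ 449.18147977 -299.56197899  152.34274477] [  98.45011435   89.97879745 -102.16626506] [-0.13856085 -0.07215877 -0.13057829  0.2341027   0.02884737  0.04801491] [-3.49079006e+01  1.78938841e+01  9.96967476e+01 -2.20649092e-02
  6.24011737e+01  7.57186996e+01]
1.3833 [ 449.21268561 -299.59756739  152.3883876 ] [125.2378556   89.97797686 -75.38820859] [ 0.09392277 -0.03491967 -0.10900054  0.10646562  0.02640076  0.07156801] [-3.49123724e+01  1.78911129e+01  9.96936202e+01 -1.61317473e-02
  6.23985152e+01  7.57211638e+01]
```

```bash
cat >> h.py <<'E'
def rel(target,gx_yaw,st=None):
    """tool pointing down, tool z = -gauge x ; returns rotvec deg & shift mm in tool axes"""
    st=st or env.state();Rm=R.from_euler('xyz',st['ee_rot'],degrees=True).as_matrix()
    a=np.radians(gx_yaw);X=np.array([0,0,-1.]);Z=-np.array([np.cos(a),np.sin(a),0]);Y=np.cross(Z,X)
    Rt=np.c_[X,Y,Z]
    return R.from_matrix(Rm.T@Rt).as_rotvec(degrees=True).round(2),(Rm.T@(np.array(target)-st['ee_pos'])).round(2)
E
python3 - <<'E'
from h import *
print(rel((457.8,-290.5,27),-21.2))
E
```

```text
(array([ 0.58, -0.02, -0.02]), array([125.41, -11.48,  -4.72]))
```

```bash
python3 -m handwheel '.6 0 0 .010 -.0115 -.0047 .0912; .6 0 0 .040 -.0115 -.0047 .0912; .6 0 0 .070 -.0115 -.0047 .0912; .6 0 0 .095 -.0115 -.0047 .0912; .6 0 0 .115 -.0115 -.0047 .0912; .6 0 0 .125 -.0115 -.0047 .0912; .6 0 0 .125 -.0115 -.0047 .0912; .6 0 0 .125 -.0115 -.0047 .0912; .6 0 0 .125 -.0115 -.0047 .0912; .6 0 0 .125 -.0115 -.0047 .0912' && python3 - <<'E'
from h import *
st=save('wrist','w3.png',(120,60,520,360),2);print(st['ee_pos'],st['force'],rel((457.8,-290.5,27),-21.2))
np.save('st3.npy',st,allow_pickle=True)
E
```

```text
time_s: 2.27
ee_pos: [459.5, -290.2, 28.7]
ee_rot: [166.5, 89.8, -34.6]
force: [0.4, -0.6, 0.2]
gripper_width: 91.2
[ 459.49498505 -290.16970907   28.68454191] [ 0.37141936 -0.55365119  0.22465792] (array([ 0.09, -0.16, -0.04]), array([1.58, 1.  , 1.35]))
```

View pics/w3.png

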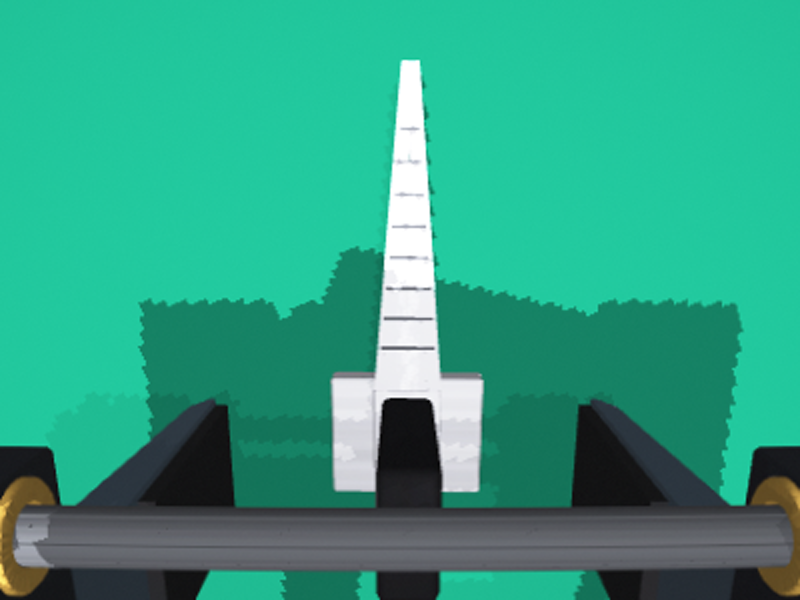

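The grip sits centred between the open fingers (grip at column 408, finger midpoint at about 404 in the crop), so I'm closing.

```bash
python3 -m handwheel '0 0 0 0 0 0 .05; 0 0 0 0 0 0 .02; 0 0 0 0 0 0 .008; 0 0 0 0 0 0 .008; 0 0 0 0 0 0 .008; 0 0 0 0 0 0 .008; 0 0 0 0 0 0 .008; 0 0 0 0 0 0 .008; 0 0 0 0 0 0 .008; 0 0 0 0 0 0 .008' 40 && python3 - <<'E'
from h import *
s=env.state();print(s['ee_pos'],s['force'],s['torque'],s['gripper_width'],rel((0,0,0),-21.2,s)[0],px2w('top',[(245,224)],38))
E
```

```text
time_s: 3.15
ee_pos: [458.6, -289.4, 27.2]
ee_rot: [72.7, 90.0, -128.4]
force: [-0.5, 0.3, 0.3]
gripper_width: 27.7
[ 458.58109247 -289.38314624   27.15603752] [-0.54411778  0.3114644   0.30791562] [0.04019253 0.02004348 0.00202062] 27.670455353677756 [ 0.1  0.  -0. ] [[655.46414868 198.5538286   38.        ]]
```

```bash
python3 -m handwheel '0 0 0 0 0 0 .008; 0 0 0 0 0 0 .008; 0 0 0 0 0 0 .008; 0 0 0 0 0 0 .008; 0 0 0 0 0 0 .008; 0 0 0 -.005 0 0 .008; 0 0 0 -.02 0 0 .008; 0 0 0 -.045 0 0 .008;  0 0 0 -.06 0 0 .008; 0 0 0 -.06 0 0 .008; 0 0 0 -.06 0 0 .008; 0 0 0 -.06 0 0 .008' 40 && python3 - <<'E'
from h import *
s=env.state();print(s['ee_pos'],s['force'],s['torque'],s['gripper_width'],s['qpos'])
a=np.radians(-12);p=np.array([651.2,117.6])-122*np.array([np.cos(a),np.sin(a)]);print(p,rel((*p,85),-12,s))
E
```

```text
time_s: 4.15
ee_pos: [457.8, -288.8, 86.2]
ee_rot: [-11.3, 89.9, 147.6]
force: [-0.6, -0.2, -2.2]
gripper_width: 13.7
[ 457.75184933 -288.80109942   86.22261825] [-0.59507403 -0.17199279 -2.19109206] [ 0.07333803  0.07191093 -0.04695588] 13.712128339513441 [-3.34644063e+01  2.19171489e+01  1.04430083e+02 -2.77679306e-03
  5.37742153e+01  7.76320434e+01]
[531.86599271 142.96522628] (array([-9.09,  0.12,  0.03]), array([   1.58, -429.51,   86.25]))
```

Gauge held: opening 13.7 mm and about 2 N of added weight. Moving it over the plate in front of the mouth.

```bash
python3 -m handwheel '0 0 0 0 -.008 .002 .008; -.5 0 0 0 -.025 .005 .008; -1 0 0 0 -.050 .010 .008; -2 0 0 0 -.085 .017 .008; -3 0 0 0 -.12 .024 .008; -4 0 0 0 -.155 .031 .008; -5 0 0 0 -.19 .038 .008; -6 0 0 0 -.225 .045 .008; -7 0 0 0 -.260 .052 .008; -8 0 0 0 -.29 .058 .008; -8.5 0 0 0 -.315 .063 .008; -9.1 0 0 0 -.33 .066 .008' && python3 - <<'E'
from h import *
s=env.state()
a=np.radians(-12);p=np.array([651.2,117.6])-122*np.array([np.cos(a),np.sin(a)]);print(p,rel((*p,85),-12,s))
E
```

```text
time_s: 5.15
ee_pos: [514.9, 45.4, 86.0]
ee_rot: [-4.9, 89.9, 163.3]
force: [0.5, -0.3, -1.7]
gripper_width: 13.7
[531.86599271 142.96522628] (array([0.16, 0.14, 0.01]), array([  1.02, -98.94,   3.46]))
```

```bash
python3 -m handwheel '0 0 0 0 -.02 .001 .008; 0 0 0 0 -.045 .002 .008; 0 0 0 0 -.070 .003 .008; 0 0 0 0 -.090 .004 .008; 0 0 0 0 -.100 .004 .008; 0 0 0 0 -.100 .004 .008; 0 0 0 0 -.100 .004 .008; 0 0 0 0 -.100 .004 .008; 0 0 0 0 -.100 .004 .008; 0 0 0 0 -.100 .004 .008; 0 0 0 0 -.100 .004 .008' && python3 - <<'E'
from h import *
st=save('wrist','w4.png',(180,0,460,210),2.8);np.save('st4.npy',st,allow_pickle=True)
print(st['ee_pos'],st['qvel'].round(2),st['force'])
a=np.radians(-12);p=np.array([651.2,117.6])-122*np.array([np.cos(a),np.sin(a)]);print(p,rel((*p,85),-12,st))
E
```

```text
time_s: 6.07
ee_pos: [532.6, 140.1, 87.2]
ee_rot: [84.9, 90.0, -107.2]
force: [0.3, -0.6, -1.4]
gripper_width: 13.6
[532.58789794 140.09650504  87.23348556] [ 0.22 -0.02 -0.13 -0.08  0.05  0.01] [ 0.2841712  -0.60386568 -1.42716945]
[531.86599271 142.96522628] (array([-0.07,  0.  , -0.01]), array([ 2.23, -2.65,  1.31]))
```

View pics/w4.png

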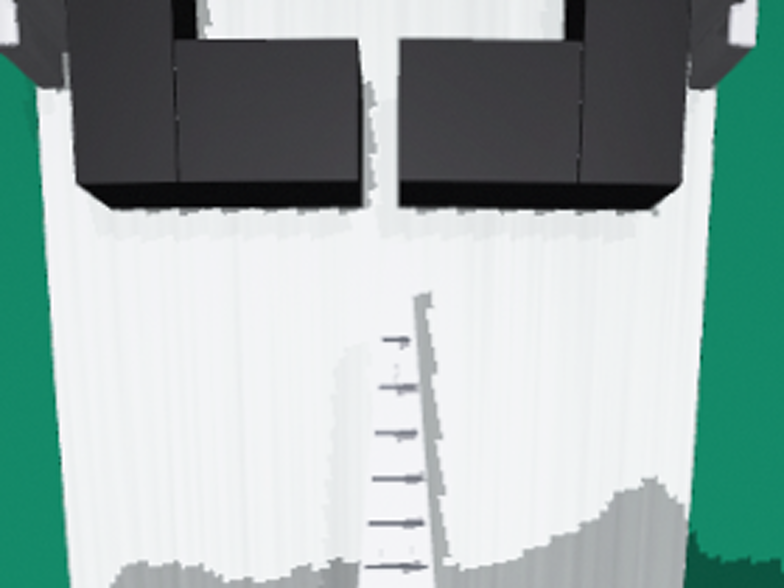

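The gap faces' top edges run at crop column 358–361 on the left half and 398–399 on the right. The front face's foot is at row 208, and the blade ticks are centred near column 396.5. The blade is already roughly in line with the gap.

```bash
python3 - <<'E'
from h import *
st=np.load('st4.npy',allow_pickle=True).item()
im=cv2.imread('pics/raw_w4.png');g=im.max(2).astype(int)
sc=2.8;f=lambda *a:[((u+.5)/sc-.5+180,(v+.5)/sc-.5) for u,v in a]
Rm=R.from_euler('xyz',st['ee_rot'],degrees=True).as_matrix()
def loc(uv,z):
    P=px2w('wrist',uv,z,st)-st['ee_pos'];return np.c_[P@-Rm[:,2],P@-Rm[:,1]]  # forward, left?
print('left dir',(-Rm[:,1]).round(3),'fwd',(-Rm[:,2]).round(3),'yaw',np.degrees(np.arctan2(-Rm[1,2],-Rm[0,2])))
# subpixel edges of gap at rows
for r in (18,25,35,45,55,62):
    row=g[r,290:340];w=np.where(row>150)[0]+290
    print(r,row[14:38].tolist())
print('L top',loc(f((357.5,40),(360.5,183)),38).round(2).tolist())
print('R top',loc(f((398.5,40),(399,183)),38).round(2).tolist())
print('front bottom L',loc(f((112,208),(364,208)),10).round(2).tolist(),'R',loc(f((400,208),(652,208)),10).round(2).tolist())
print('front top L',loc(f((77,183),(360,183)),38).round(2).tolist(),'R',loc(f((399,183),(682,183)),38).round(2).tolist())
t=loc(f((395.5,340),(397.5,387),(396,433),(396.5,478),(396.5,523),(396.5,567)),80);print('ticks',t.round(2).tolist())
print('plate edges',loc(f((37,90),(74,588)),10).round(1).tolist(),loc(f((718,90),(686,520)),10).round(1).tolist())
E
```

```text
left dir [ 0.209  0.978 -0.   ] fwd [ 0.978 -0.209 -0.   ] yaw -12.065546071077641
18 [63, 65, 64, 49, 138, 239, 241, 240, 239, 241, 240, 239, 239, 239, 240, 240, 239, 227, 151, 64, 65, 66, 66, 64]
25 [65, 64, 66, 52, 49, 214, 241, 241, 241, 242, 241, 239, 240, 240, 240, 241, 239, 227, 152, 65, 67, 66, 66, 66]
35 [68, 67, 66, 56, 20, 83, 172, 172, 170, 199, 242, 240, 240, 239, 236, 236, 235, 204, 102, 68, 67, 68, 68, 68]
45 [70, 71, 70, 59, 17, 78, 173, 173, 198, 242, 235, 234, 233, 233, 234, 234, 233, 201, 101, 70, 69, 70, 70, 69]
55 [71, 72, 70, 59, 20, 85, 176, 198, 240, 244, 243, 240, 233, 234, 235, 235, 234, 203, 104, 72, 71, 72, 71, 70]
62 [73, 73, 72, 63, 21, 89, 176, 176, 176, 205, 240, 235, 235, 235, 235, 235, 234, 205, 107, 74, 73, 73, 73, 73]
L top [[147.79, 9.97], [120.02, 9.56]]
R top [[147.77, 1.59], [120.0, 1.5]]
front bottom L [[121.07, 69.86], [120.37, 9.73]] R [[120.35, 1.19], [120.82, -58.84]]
front top L [[120.84, 69.4], [120.02, 9.67]] R [[120.0, 1.5], [120.57, -58.09]]
ticks [[85.38, 2.23], [77.4, 1.89], [69.45, 2.16], [61.52, 2.07], [53.42, 2.08], [45.34, 2.09]]
plate edges [[147.8, 86.3], [29.1, 86.0]] [[147.4, -73.2], [46.5, -71.8]]
```

```bash
python3 -m handwheel '0 0 0 .008 -.0017 0 .008; 0 0 0 .02 -.0034 0 .008; 0 0 0 .034 -.0034 0 .008; 0 0 0 .043 -.0034 0 .008; 0 0 0 .046 -.0034 0 .008; 0 0 0 .046 -.0034 0 .008; 0 0 0 .046 -.0034 0 .008; 0 0 0 .046 -.0034 0 .008; 0 0 0 .046 -.0034 0 .008; 0 0 0 .046 -.0034 0 .008' && python3 - <<'E'
from h import *
st=save('wrist','w5.png',(200,20,420,185),3.6);np.save('st5.npy',st,allow_pickle=True)
s4=np.load('st4.npy',allow_pickle=True).item()
Rm=R.from_euler('xyz',s4['ee_rot'],degrees=True).as_matrix()
print(st['ee_pos'],st['force'],st['torque'],(Rm.T@(st['ee_pos']-s4['ee_pos'])).round(2),rel((0,0,0),-12.065,st)[0])
E
```

```text
time_s: 6.95
ee_pos: [533.8, 144.3, 41.8]
ee_rot: [-157.6, 89.9, 10.4]
force: [-0.4, 0.7, -1.4]
gripper_width: 13.9
[533.79708993 144.32144615  41.75496664] [-0.42583855  0.6960659  -1.37258216] [ 0.08045335  0.1004138  -0.02632737] [45.48 -4.39 -0.3 ] [ 0.07 -0.07  0.03]
```

View pics/w5.png

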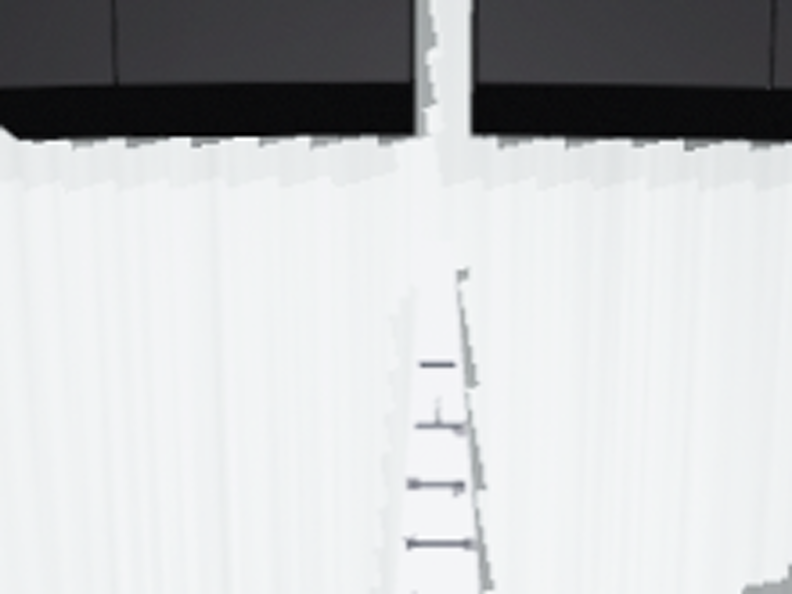

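The blade ticks are now near crop column 437. The gap's bottom corners are at (416,136) and (472,134), with the midpoint near 444.

```bash
python3 - <<'E'
from h import *
st=np.load('st5.npy',allow_pickle=True).item()
im=cv2.imread('pics/raw_w5.png');g=im.max(2).astype(int)
sc=3.6;f=lambda *a:[((u+.5)/sc-.5+200,(v+.5)/sc-.5+20) for u,v in a]
Rm=R.from_euler('xyz',st['ee_rot'],degrees=True).as_matrix()
def loc(uv,z):
    P=px2w('wrist',uv,z,st)-st['ee_pos'];return np.c_[P@-Rm[:,2],P@-Rm[:,1]].round(2).tolist()
print('top L/R',loc(f((412,85),(472,85)),38),'bot',loc(f((416,136),(472,135)),10),'far top',loc(f((412,2),(472,2)),38))
print('ticks',loc(f((437.5,364),(438,426),(435.5,484),(440,543)),34.5))
for v in (122,138,154,171,187): # tick rows in full img: darkness-weighted centroid
    for r in range(v-2,v+3):
        row=240-g[r,305:335];row[row<40]=0
        if row.sum()>150: print(r,(np.arange(305,335)*row).sum()/row.sum(),row.tolist())
E
```

```text
top L/R [[119.89, 5.35], [119.89, -2.33]] bot [[120.21, 5.3], [120.34, -3.06]] far top [[129.79, 5.3], [129.79, -2.29]]
ticks [[85.56, 2.11], [77.37, 2.05], [69.56, 2.41], [61.47, 1.78]]
121 322.52904238618527 [0, 0, 0, 0, 0, 0, 0, 0, 0, 0, 0, 0, 116, 115, 115, 115, 114, 116, 115, 115, 115, 48, 0, 0, 63, 63, 64, 0, 0, 0]
122 330.0104712041885 [0, 0, 0, 0, 0, 0, 0, 0, 0, 0, 0, 0, 0, 0, 0, 0, 0, 0, 0, 0, 0, 0, 0, 0, 63, 63, 65, 0, 0, 0]
123 330.0052356020942 [0, 0, 0, 0, 0, 0, 0, 0, 0, 0, 0, 0, 0, 0, 0, 0, 0, 0, 0, 0, 0, 0, 0, 0, 63, 64, 64, 0, 0, 0]
124 330.08474576271186 [0, 0, 0, 0, 0, 0, 0, 0, 0, 0, 0, 0, 0, 0, 0, 0, 0, 0, 0, 0, 0, 0, 0, 0, 49, 64, 64, 0, 0, 0]
137 324.0756578947368 [0, 0, 0, 0, 0, 0, 0, 0, 0, 0, 0, 0, 0, 0, 0, 50, 84, 62, 0, 0, 0, 0, 0, 0, 49, 59, 0, 0, 0, 0]
138 322.4299835255354 [0, 0, 0, 0, 0, 0, 0, 0, 0, 0, 43, 80, 80, 80, 81, 80, 80, 80, 81, 80, 90, 102, 97, 68, 42, 50, 0, 0, 0, 0]
139 328.41420118343194 [0, 0, 0, 0, 0, 0, 0, 0, 0, 0, 0, 0, 0, 0, 0, 0, 0, 0, 0, 0, 0, 64, 65, 54, 41, 50, 64, 0, 0, 0]
140 329.1887755102041 [0, 0, 0, 0, 0, 0, 0, 0, 0, 0, 0, 0, 0
[... 753 characters left out ...]
0, 69, 70, 70, 83, 100, 79, 52, 54, 68, 0]
171 322.7769272826681 [0, 0, 0, 0, 0, 0, 0, 0, 103, 102, 102, 93, 83, 83, 83, 83, 83, 83, 83, 83, 84, 83, 83, 92, 103, 82, 57, 57, 67, 57]
172 329.15617128463475 [0, 0, 0, 0, 0, 0, 0, 0, 54, 0, 0, 0, 0, 0, 0, 0, 0, 0, 0, 0, 0, 0, 0, 0, 52, 51, 48, 57, 67, 68]
186 321.1641636457794 [0, 0, 0, 0, 0, 0, 0, 111, 111, 111, 102, 94, 95, 95, 94, 94, 94, 93, 94, 94, 94, 94, 94, 101, 110, 110, 46, 0, 0, 0]
187 321.25484439224897 [0, 0, 0, 0, 0, 0, 0, 102, 102, 100, 91, 79, 80, 79, 79, 79, 79, 79, 79, 79, 79, 79, 89, 100, 102, 102, 45, 0, 0, 0]
188 324.97536945812806 [0, 0, 0, 0, 0, 0, 0, 0, 51, 0, 0, 0, 0, 0, 0, 0, 0, 0, 0, 0, 0, 0, 0, 51, 51, 50, 0, 0, 0, 0]
```

```bash
python3 -m handwheel '0 0 0 .001 .0007 0 .008; 0 0 0 .002 .0007 0 .008; 0 0 0 .003 .0007 0 .008; 0 0 0 .003 .0007 0 .008;0 0 0 .003 .0007 0 .008' && python3 -c "
from h import *
s=env.state();print(s['force'].round(2),s['torque'].round(2),s['ee_pos'])" && python3 -m handwheel '0 0 0 .0005 0 0 .008; 0 0 0 .001 0 0 .008; 0 0 0 .001 0 0 .008; 0 0 0 .001 0 0 .008; 0 0 0 .001 0 0 .008' && python3 -c "
from h import *
s=env.state();print(s['force'].round(2),s['torque'].round(2),s['ee_pos'])"
```

```text
time_s: 7.42
ee_pos: [533.2, 143.5, 38.0]
ee_rot: [46.5, 90.0, -145.5]
force: [-0.3, -0.2, -1.5]
gripper_width: 13.9
[-0.32 -0.16 -1.49] [0.04 0.06 0.  ] [533.1515546  143.5131675   38.01914104]
time_s: 7.83
ee_pos: [533.2, 143.6, 37.1]
ee_rot: [126.7, 90.0, -65.3]
force: [0.0, 0.1, -2.2]
gripper_width: 14.0
[ 0.02  0.09 -2.19] [ 0.06  0.11 -0.02] [533.24110563 143.55405904  37.12209768]
```

```bash
for i in 1 2; do python3 -m handwheel '0 0 0 .0005 0 0 .008; 0 0 0 .0005 0 0 .008; 0 0 0 .0005 0 0 .008' >/dev/null; python3 -c "
from h import *
s=env.state();print(s['time_s'],s['force'].round(2),s['torque'].round(2),s['ee_pos'])"; done
```

```text
8.0833 [-2.52 -0.68  2.81] [-0.09  0.08 -0.05] [533.28053751 143.56032743  37.06356272]
8.3333 [-2.81  0.09  6.61] [-0.07  0.32 -0.02] [533.26884294 143.58029419  37.03929733]
```

```bash
python3 -m handwheel '0 0 0 -.0006 0 -.002 .008; 0 0 0 -.0006 0 -.006 .008; 0 0 0 -.0006 0 -.012 .008; 0 0 0 -.0006 0 -.018 .008; 0 0 0 -.0006 0 -.023 .008; 0 0 0 -.0006 0 -.026 .008; 0 0 0 -.0006 0 -.028 .008; 0 0 0 -.0006 0 -.028 .008; 0 0 0 -.0006 0 -.028 .008; 0 0 0 -.0006 0 -.028 .008' >/dev/null; cat > chk.py <<'E'
from h import *
s=env.state();a=np.radians(-12);F=np.array([np.cos(a),np.sin(a),0]);L=np.array([-F[1],F[0],0])
d=s['ee_pos']-np.array([533.27,143.58,37.04])
print(round(s['time_s'],2),'adv %.2f left %.2f z %.2f'%(d@F,d@L,d[2]),'Ffwd %.2f Fleft %.2f Fz %.2f'%(s['force']@F,s['force']@L,s['force'][2]),'T',s['torque'].round(2),'rot',rel((0,0,0),-12,s)[0],'w %.2f'%s['gripper_width'])
E
python3 chk.py; python3 - <<'E'
from h import *
st=save('wrist','w6.png',(200,20,420,185),3.6);np.save('st6.npy',st,allow_pickle=True)
E
```

```text
9.17 adv 28.38 left 0.10 z 0.03 Ffwd -3.51 Fleft 0.71 Fz 3.91 T [ 0.07  0.26 -0.02] rot [-0.01 -0.02  0.02] w 14.06
```

View pics/w6.png

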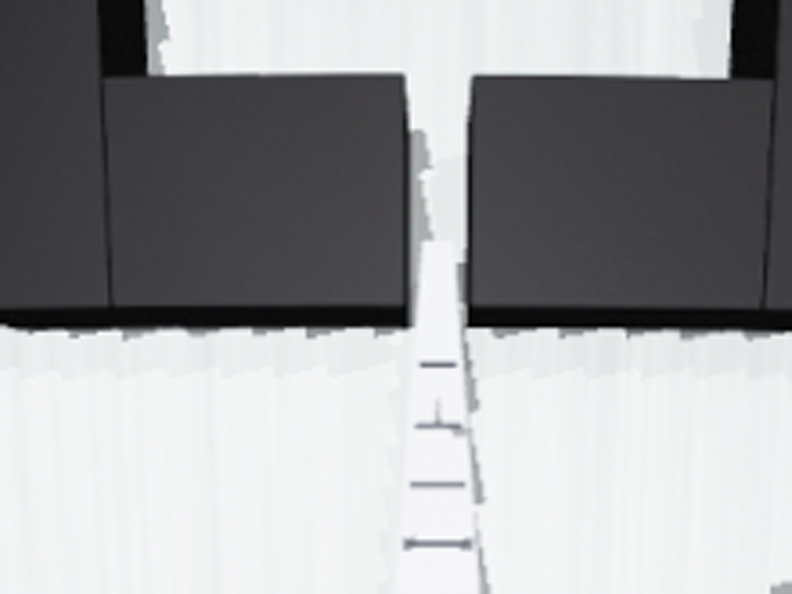

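The tip is inside the gap and centred: blade near column 437, gap midpoint near 438.5. I'll continue slowly while watching the force.

```bash
python3 -m handwheel '0 0 0 -.0003 0 -.002 .008; 0 0 0 -.0003 0 -.005 .008; 0 0 0 -.0003 0 -.008 .008; 0 0 0 -.0003 0 -.009 .008; 0 0 0 -.0003 0 -.009 .008; 0 0 0 -.0003 0 -.009 .008' >/dev/null; python3 chk.py
for i in 1 2; do python3 -m handwheel '0 0 0 0 0 -.001 .008; 0 0 0 0 0 -.0015 .008; 0 0 0 0 0 -.0015 .008' >/dev/null; python3 chk.py; done
```

```text
9.72 adv 37.50 left 0.02 z 0.01 Ffwd -2.06 Fleft -0.85 Fz 3.03 T [ 0.1   0.25 -0.02] rot [-0.01 -0.04  0.01] w 13.76
9.97 adv 38.32 left -0.06 z 0.06 Ffwd -3.89 Fleft 0.64 Fz 5.14 T [ 0.15  0.35 -0.03] rot [-0.    0.02 -0.01] w 13.73
10.22 adv 39.84 left -0.07 z 0.06 Ffwd -5.08 Fleft -0.16 Fz 5.00 T [0.1  0.41 0.03] rot [ 0.    0.02 -0.01] w 14.04
```

```bash
for i in 1 2; do python3 -m handwheel '0 0 0 0 0 -.0005 .008; 0 0 0 0 0 -.001 .008; 0 0 0 0 0 -.001 .008; 0 0 0 0 0 -.001 .008' >/dev/null; python3 chk.py; done
```

```text
10.55 adv 40.81 left -0.10 z 0.04 Ffwd -4.21 Fleft 0.52 Fz 4.72 T [ 0.12  0.39 -0.01] rot [ 0.    0.02 -0.01] w 14.05
10.88 adv 41.82 left -0.06 z 0.06 Ffwd -3.78 Fleft -0.35 Fz 5.57 T [ 0.13  0.42 -0.07] rot [ 0.01  0.01 -0.01] w 13.71
```

```bash
python3 -m handwheel '0 0 0 -.0003 0 -.0005 .008; 0 0 0 -.0003 0 -.001 .008; 0 0 0 -.0003 0 -.001 .008; 0 0 0 -.0003 0 -.001 .008' >/dev/null; python3 chk.py; for i in 1 2; do python3 -m handwheel '0 0 0 0 0 -.0005 .008; 0 0 0 0 0 -.001 .008; 0 0 0 0 0 -.001 .008; 0 0 0 0 0 -.001 .008' >/dev/null; python3 chk.py; done
```

```text
11.22 adv 43.00 left -0.05 z 0.08 Ffwd -2.34 Fleft -0.35 Fz 1.93 T [0.15 0.33 0.01] rot [ 0.    0.   -0.01] w 13.83
11.55 adv 44.24 left 0.01 z 0.09 Ffwd -0.93 Fleft 0.70 Fz -0.54 T [0.22 0.12 0.11] rot [ 0.   -0.02  0.  ] w 13.86
11.88 adv 45.04 left 0.02 z 0.13 Ffwd -2.42 Fleft 0.63 Fz -1.93 T [0.42 0.2  0.06] rot [ 0. -0.  0.] w 13.68
```

```bash
for i in 1 2; do python3 -m handwheel '0 0 0 .0002 0 -.0003 .008; 0 0 0 .0002 0 -.0005 .008; 0 0 0 .0002 0 -.0005 .008; 0 0 0 .0002 0 -.0005 .008' >/dev/null; python3 chk.py; done
```

```text
12.22 adv 45.17 left 0.00 z 0.13 Ffwd -3.86 Fleft 2.09 Fz 0.81 T [0.41 0.47 0.13] rot [ 0.    0.03 -0.  ] w 13.44
12.55 adv 45.36 left 0.02 z 0.15 Ffwd -5.55 Fleft 1.31 Fz 4.06 T [0.5  0.65 0.09] rot [ 0.    0.06 -0.  ] w 13.68
```

```bash
python3 -m handwheel '0 0 0 0 -.0002 -.0003 .008; 0 0 0 0 -.0002 -.0005 .008; 0 0 0 0 -.0002 -.0005 .008; 0 0 0 0 -.0002 -.0005 .008' >/dev/null; python3 chk.py;  python3 -m handwheel '0 0 0 0 0 0 .008; 0 0 0 0 0 0 .008'>/dev/null; python3 chk.py
```

```text
12.88 adv 45.39 left 0.05 z 0.21 Ffwd -6.19 Fleft 1.39 Fz 3.73 T [0.47 0.82 0.1 ] rot [-0.    0.11 -0.03] w 13.61
13.05 adv 45.39 left 0.06 z 0.22 Ffwd -8.00 Fleft 0.74 Fz 3.84 T [0.5  0.71 0.1 ] rot [-0.01  0.11 -0.02] w 13.87
```

```bash
python3 -m handwheel '0 0 0 0 -.0001 -.0002 .008; 0 0 0 0 -.0001 -.0004 .008; 0 0 0 0 -.0001 -.0004 .008' >/dev/null; for i in 1 2 3 4; do python3 chk.py;  python3 -m handwheel '0 0 0 0 0 0 .008'>/dev/null; done; python3 chk.py
```

```text
13.3 adv 45.52 left 0.08 z 0.28 Ffwd -7.08 Fleft 1.77 Fz 5.02 T [0.45 0.83 0.1 ] rot [-0.01  0.14 -0.03] w 13.79
13.38 adv 45.54 left 0.08 z 0.25 Ffwd -7.35 Fleft 1.06 Fz 4.54 T [0.46 0.89 0.12] rot [-0.01  0.14 -0.03] w 13.92
13.47 adv 45.55 left 0.06 z 0.26 Ffwd -7.33 Fleft 0.91 Fz 5.13 T [0.51 0.82 0.09] rot [-0.01  0.14 -0.03] w 14.16
13.55 adv 45.54 left 0.05 z 0.24 Ffwd -7.59 Fleft 1.27 Fz 5.58 T [0.46 0.84 0.08] rot [-0.01  0.14 -0.04] w 14.01
13.63 adv 45.55 left 0.07 z 0.26 Ffwd -7.28 Fleft 1.14 Fz 5.34 T [0.46 0.82 0.14] rot [-0.01  0.14 -0.03] w 13.67
```

```bash
python3 -m handwheel '0 0 0 -.0002 -.0001 -.0003 .008; 0 0 0 -.0003 -.0002 -.0006 .008; 0 0 0 -.0003 -.0002 -.0006 .008' >/dev/null; for i in 1 2 3 4; do python3 chk.py;  python3 -m handwheel '0 0 0 0 0 0 .008'>/dev/null; done; python3 chk.py
```

```text
13.88 adv 45.75 left 0.09 z 0.35 Ffwd -7.35 Fleft 1.31 Fz 3.98 T [0.39 0.97 0.06] rot [-0.01  0.2  -0.06] w 13.95
13.97 adv 45.76 left 0.08 z 0.35 Ffwd -7.00 Fleft 1.14 Fz 4.52 T [ 0.42  0.92 -0.04] rot [-0.01  0.19 -0.06] w 13.95
14.05 adv 45.73 left 0.08 z 0.32 Ffwd -7.11 Fleft 1.62 Fz 4.70 T [0.39 0.96 0.05] rot [-0.01  0.2  -0.06] w 13.43
14.13 adv 45.78 left 0.09 z 0.34 Ffwd -6.95 Fleft 0.68 Fz 4.37 T [0.41 0.93 0.06] rot [-0.01  0.19 -0.06] w 13.98
14.22 adv 45.77 left 0.09 z 0.35 Ffwd -6.76 Fleft 1.48 Fz 4.48 T [0.44 0.95 0.06] rot [-0.01  0.19 -0.06] w 13.93
```

The push is tipping the tool nose-down by about 0.2°, which would lift the heel. I'll counter-rotate so the gauge stays flat.

```bash
python3 -m handwheel '0 .15 0 0 0 0 .008; 0 .3 0.05 0 0 0 .008; 0 .3 0.05 0 0 0 .008' >/dev/null; for i in 1 2; do python3 chk.py;  python3 -m handwheel '0 0 0 0 0 0 .008'>/dev/null; done; python3 chk.py
```

```text
14.47 adv 45.88 left 0.08 z 0.06 Ffwd -4.96 Fleft 1.46 Fz 2.34 T [0.58 1.13 0.05] rot [-0.01 -0.12 -0.11] w 13.72
14.55 adv 45.88 left 0.04 z 0.06 Ffwd -5.17 Fleft 1.34 Fz 2.84 T [0.58 1.18 0.16] rot [-0.02 -0.1  -0.11] w 14.33
14.63 adv 45.85 left 0.08 z 0.03 Ffwd -5.66 Fleft 1.51 Fz 2.73 T [0.61 1.12 0.1 ] rot [-0.01 -0.1  -0.11] w 13.82
```

```bash
python3 -m handwheel '0 0 -.06 0 0 -.0003 .008; 0 0 -.12 0 -.0001 -.0006 .008; 0 0 -.12 0 -.0001 -.0006 .008' >/dev/null; for i in 1 2; do python3 chk.py;  python3 -m handwheel '0 0 0 0 0 0 .008'>/dev/null; done; python3 chk.py
```

```text
14.88 adv 45.91 left 0.07 z 0.03 Ffwd -7.46 Fleft 1.39 Fz 4.38 T [0.5  1.14 0.09] rot [-0.02 -0.04 -0.  ] w 13.79
14.97 adv 45.93 left 0.06 z 0.03 Ffwd -6.18 Fleft 0.43 Fz 3.46 T [0.43 1.18 0.1 ] rot [-0.02 -0.04 -0.01] w 14.20
15.05 adv 45.92 left 0.05 z 0.04 Ffwd -6.40 Fleft 1.24 Fz 4.15 T [0.48 1.14 0.12] rot [-0.01 -0.05 -0.01] w 13.95
```

```bash
for k in 1 2; do python3 -m handwheel '0 0.03 0 0 0 -.0003 .008; 0 0.05 -0.03 0 -.0001 -.0007 .008; 0 0.05 -0.03 0 -.0001 -.0007 .008' >/dev/null; for i in 1 2; do python3 chk.py;  python3 -m handwheel '0 0 0 0 0 0 .008'>/dev/null; done; python3 chk.py; done
```

```text
15.3 adv 46.00 left 0.07 z 0.05 Ffwd -10.07 Fleft 1.16 Fz 4.74 T [0.52 1.31 0.05] rot [-0.02 -0.02  0.01] w 14.05
15.38 adv 45.96 left 0.06 z 0.04 Ffwd -8.78 Fleft 1.36 Fz 4.79 T [0.49 1.33 0.11] rot [-0.02 -0.02  0.01] w 13.90
15.47 adv 45.97 left 0.08 z 0.04 Ffwd -8.29 Fleft 1.53 Fz 5.01 T [0.55 1.33 0.06] rot [-0.02 -0.02  0.01] w 14.00
15.72 adv 46.11 left 0.08 z 0.07 Ffwd -11.09 Fleft 1.64 Fz 6.57 T [0.53 1.55 0.07] rot [-0.03 -0.    0.02] w 13.71
15.8 adv 46.08 left 0.07 z 0.06 Ffwd -9.45 Fleft 0.77 Fz 6.05 T [0.48 1.53 0.08] rot [-0.03 -0.    0.02] w 13.38
15.88 adv 46.08 left 0.08 z 0.06 Ffwd -10.01 Fleft 0.52 Fz 5.38 T [0.53 1.49 0.02] rot [-0.02 -0.    0.02] w 13.83
```

```bash
python3 -m handwheel '0 0 0 -.0002 0 0 .008; 0 0.03 0 -.0004 -.0001 0 .008; 0 0.03 0 -.0004 -.0001 0 .008' >/dev/null; for i in 1 2; do python3 chk.py;  python3 -m handwheel '0 0 0 0 0 0 .008'>/dev/null; done; python3 chk.py
```

```text
16.13 adv 46.07 left 0.10 z 0.07 Ffwd -8.89 Fleft 0.51 Fz 3.31 T [0.56 1.4  0.06] rot [-0.02 -0.02  0.01] w 13.98
16.22 adv 46.07 left 0.07 z 0.05 Ffwd -8.67 Fleft 0.38 Fz 3.07 T [0.56 1.45 0.03] rot [-0.02 -0.02  0.01] w 14.05
16.3 adv 46.08 left 0.09 z 0.08 Ffwd -9.15 Fleft 0.68 Fz 3.12 T [0.58 1.47 0.06] rot [-0.02 -0.02  0.01] w 13.81
```

```bash
python3 -m handwheel '0 0 0 -.0002 0 -.0001 .008; 0 0.03 0 -.0004 0 -.0002 .008; 0 0.03 0 -.0004 0 -.0002 .008' >/dev/null; for i in 1 2 3; do python3 chk.py;  python3 -m handwheel '0 0 0 0 0 0 .008'>/dev/null; done; python3 chk.py
```

```text
16.55 adv 46.26 left 0.06 z 0.08 Ffwd -7.62 Fleft 0.65 Fz 1.31 T [0.55 1.45 0.09] rot [-0.02 -0.04  0.01] w 14.05
16.63 adv 46.27 left 0.08 z 0.10 Ffwd -8.73 Fleft 0.82 Fz 1.65 T [0.58 1.43 0.07] rot [-0.02 -0.04  0.01] w 13.76
16.72 adv 46.26 left 0.08 z 0.09 Ffwd -8.22 Fleft 1.27 Fz 1.76 T [0.58 1.49 0.07] rot [-0.02 -0.04  0.01] w 13.97
16.8 adv 46.28 left 0.06 z 0.10 Ffwd -8.29 Fleft 1.24 Fz 2.51 T [0.59 1.42 0.07] rot [-0.03 -0.04  0.01] w 13.84
```

```bash
python3 -m handwheel '0 0.02 0 0 0 -.0002 .008; 0 0.03 0 -.0001 0 -.0005 .008; 0 0.03 0 -.0001 0 -.0005 .008' >/dev/null; for i in 1 2 3; do python3 chk.py;  python3 -m handwheel '0 0 0 0 0 0 .008'>/dev/null; done; python3 chk.py
```

```text
17.05 adv 46.33 left 0.05 z 0.11 Ffwd -8.33 Fleft 1.55 Fz 1.08 T [0.63 1.55 0.03] rot [-0.03 -0.01 -0.  ] w 13.79
17.13 adv 46.35 left 0.08 z 0.10 Ffwd -9.17 Fleft 1.03 Fz 2.60 T [0.66 1.61 0.16] rot [-0.02 -0.02 -0.  ] w 13.90
17.22 adv 46.37 left 0.07 z 0.13 Ffwd -9.26 Fleft 1.18 Fz 1.97 T [0.71 1.59 0.1 ] rot [-0.03 -0.02  0.  ] w 13.99
17.3 adv 46.37 left 0.07 z 0.12 Ffwd -8.76 Fleft 1.47 Fz 2.18 T [0.69 1.65 0.08] rot [-0.02 -0.02  0.  ] w 13.67
```

Snug: about 9 N lengthwise, about 1 N sideways, and the tool stopped advancing. One last small nudge, then release.

```bash
python3 -m handwheel '0 0 0 0 -.0001 -.0002 .008; 0 0.02 0 0 -.0001 -.0003 .008; 0 0.02 0 0 -.0001 -.0003 .008' >/dev/null; for i in 1 2; do python3 chk.py;  python3 -m handwheel '0 0 0 0 0 0 .008'>/dev/null; done; python3 chk.py
python3 -m handwheel '0 0 0 0 0 0 .016; 0 0 0 0 0 0 .02; 0 0 0 0 0 0 .03; 0 0 0 0 0 0 .04; 0 0 0 0 0 0 .05; 0 0 0 0 0 0 .05; 0 0 0 0 0 0 .05; 0 0 0 0 0 0 .05' ; python3 chk.py
```

```text
17.55 adv 46.39 left 0.08 z 0.15 Ffwd -10.26 Fleft 1.65 Fz 2.27 T [0.65 1.67 0.08] rot [-0.03 -0.01 -0.01] w 13.66
17.63 adv 46.36 left 0.08 z 0.12 Ffwd -9.86 Fleft 1.51 Fz 2.35 T [0.65 1.62 0.12] rot [-0.03 -0.   -0.01] w 14.02
17.72 adv 46.37 left 0.08 z 0.14 Ffwd -10.77 Fleft 1.34 Fz 1.23 T [0.63 1.59 0.16] rot [-0.03 -0.01 -0.01] w 14.20
time_s: 18.38
ee_pos: [582.9, 134.0, 38.2]
ee_rot: [-166.4, 89.5, 1.6]
force: [0.5, 0.4, 0.7]
gripper_width: 50.1
18.38 adv 50.57 left 0.95 z 1.14 Ffwd 0.36 Fleft 0.52 Fz 0.72 T [-0.02  0.05 -0.03] rot [ 0.   -0.52  0.13] w 50.14
```

```bash
python3 -m handwheel '0 0 0 -.005 0 0.003 .055; 0 0 0 -.02 0 0.003 .055; 0 0 0 -.045 0 0.003 .055; 0 0 0 -.075 0 .003 .055; 0 0 0 -.1 0 .003 .055; 0 0 0 -.12 0 .003 .055; 0 0 0 -.125 0 .003 .055; 0 0 0 -.125 0 .003 .055; 0 0 0 -.125 0 .003 .055; 0 0 0 -.125 0 .003 .055; 0 0 0 -.125 0 .003 .055' ; python3 - <<'E'
from h import *
st=save('wrist','w7.png',(180,40,460,250),2.8);np.save('st7.npy',st,allow_pickle=True);save('top','top2.png');print(st['force'])
a=cv2.imread('pics/raw_top1.png').astype(int);b=cv2.imread('pics/raw_top2.png').astype(int)
d=(abs(a-b).max(2)>60).astype(np.uint8);n,_,s,c=cv2.connectedComponentsWithStats(d)
print([x[:5].tolist() for x in s[1:] if x[4]>8])
E
```

```text
time_s: 19.3
ee_pos: [577.8, 134.4, 161.3]
ee_rot: [-172.7, 89.7, -4.7]
force: [-0.3, -0.1, -0.0]
gripper_width: 54.8
[-0.26527656 -0.05202974 -0.04327726]
[[199, 181, 119, 299, 18221], [401, 254, 21, 41, 327], [277, 356, 344, 124, 19873], [335, 426, 18, 44, 155], [303, 430, 8, 2, 10], [333, 434, 6, 10, 18], [335, 473, 13, 7, 53]]
```

View pics/w7.png

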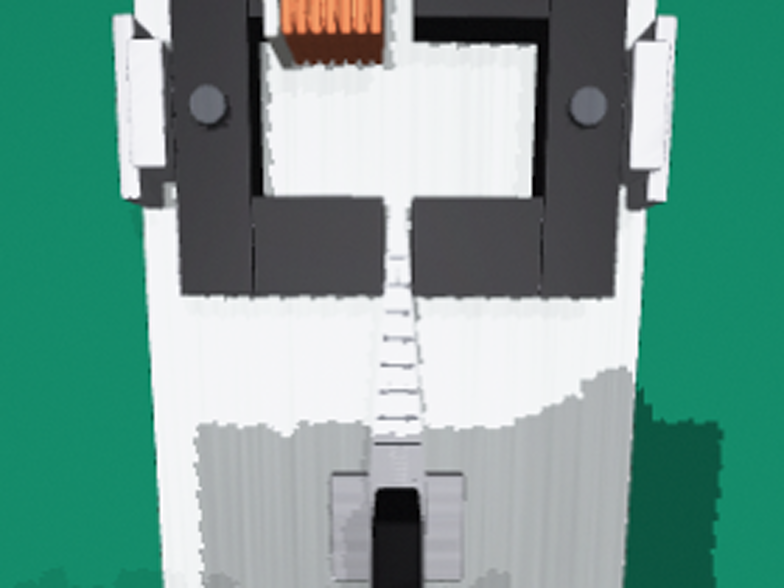

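The gauge is straight in the gap, with the blade filling the mouth (core corners near columns 385 and 412, row 296). The foot is square on the plate and the robot is clear. I'll do a quick depth check, then hand in.

```bash
python3 - <<'E'
from h import *
st=np.load('st7.npy',allow_pickle=True).item();sc=2.8
f=lambda *a:[((u+.5)/sc-.5+180,(v+.5)/sc-.5+40) for u,v in a]
F=px2w('wrist',f((331,473),(466,473)),18,st);M=px2w('wrist',f((385,297),(413,297)),10,st);T=px2w('wrist',f((385,295),(413,295)),38,st)
print('foot width',np.linalg.norm(F[0]-F[1]),'depth',84-np.linalg.norm((F.mean(0)-M.mean(0))[:2]),84-np.linalg.norm((F.mean(0)-T.mean(0))[:2]),'gap',np.linalg.norm(T[0]-T[1]))
print(env.job_done(), env.state()['time_s'])
E
```

```text
foot width 44.13968073546446 depth 28.087987318281705 27.715448527916806 gap 8.215633072081818
the job is handed in; nothing more can be done
the job is handed in; nothing more can be done
```

The taper gauge is wedged flat and straight in the core's front gap, and I handed the job in at about 19.4 s of the 61 s allowed. I picked it up by the grip, slid it in along the plate until it stopped advancing, let go and raised the gripper clear.

**Push force:** the last readings before release were 9.9 to 10.8 N lengthwise, slightly above the 7 to 10 N snug range. One brief reading earlier reached 11.1 N. These totals include some friction on the plate. I estimate the push on the core itself at about 8 to 9 N. Sideways force was about 1.5 N.

**Depth and gap:** the blade went in about 28 mm, which corresponds to a gap of about 8.7 mm. The pictures gave the gap as 8.2 to 8.3 mm, a difference of about 0.4 mm, which I put down to camera calibration.

**Flatness:** during the push the tool tipped nose-down by about 0.2°, so I rotated it back. At release it was level to within 0.03° and about 0.1 mm above the contact height. The last picture shows the foot sitting square on the plate.

**Rest of the bench:** comparing the top camera views before and after shows changes only where the gauge had stood and in areas the arm crosses or covers. Items hidden behind the arm in that view were not checked separately.

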